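Lever open the storage carton

ROBOT

A 6-joint arm with a two-finger parallel gripper is mounted at the origin on the work surface. World frame = base frame: x ahead of the robot, y to its left, z up, the work surface at z = 0. Lengths are in m, angles in rad, forces in N, time in s.
With the tool pointing down it reaches from about 0.25 to 0.725 m from the base axis. Payload 4 kg.
Tool frame: the origin (TCP) lies on the centre line of the jaws, within the pads' length; the fingertips stand 25 mm ahead of it and the grasp point (between the pads) lies 6 mm ahead of it; z points along the fingers, x is the direction in which the jaws open and shut, and the axes are right-handed (so a half turn about z gives the same grasp; the last joint's range is limited). The gripper opens to 85 mm and grips with 20 to 120 N. Pads are 22 mm wide; open, the fingers measure 114 mm over their backs; the gripper's body (76 mm by 85 mm) begins 54 mm behind the grasp point. The pads swing forward as they close: fully open they stand 13 mm farther back than shut.
Start: joints at [-1.325, 0.241, 0.005, 1.335, 0, 1.571], TCP at [0.122, -0.485, 0.256] pointing down, gripper open.
Joint ranges: [-2.72, 2.72], [-1.05, 1.87], [-1.09, 1.28], [-1.99, 2.15], [-1.42, 1.44], [-3.14, 3.14]. Speed limits (rad/s): [2.79, 2.79, 3.14, 3.14, 3.14, 3.14].

INTERFACE

Orientations are given as a unit quaternion [x, y, z, w].
In Python, from workcell import bot, imaging, order gives the robot as it stands.
- The arm moves only by the tool carry_out, never from a script. Its argument "moves" is a list of rows, each a list of 5 numbers: the shift along the tool's x, y, z scaled (see below), then the turn about the tool's z scaled (see below), then the opening, from -1 (shut) to 1 (fully open). In form: [[tx, ty, tz, roll, hand], ...]. A call has 1 to 20 rows; each row is the pose to reach, as a shift and turn from the pose commanded when the call began, along the tool's axes at that moment; what a row does not reach only later rows make up. The controller multiplies each number of a shift by 0.1 m and each number of a turn by 90 degrees. A row lasts 1/10 s, in which the tool goes at most 50 mm and 8.59 degrees, less where a joint would pass 70% of its speed; a pose out of reach is approached as far as the arm can. A call with a number of a shift or a turn outside -1 to 1 is refused whole. A call with a gripper value outside its range is refused whole. The fingers move at their own pace and stop on an object; the grip force is fixed at half the most. Time passes only in rows, so rows that repeat a pose let the fingers close. It gives the time, the measured TCP pose, the force and the opening at its end, in the units of the state.
- bot.get_obs(): the state, without advancing time (a new reading comes with each control period).
- imaging.camera(name): name is "scene" or "top" or "wrist"; returns the picture (420x560x3 uint8, red, green, blue); there is no depth.
- imaging.camera_model(name): a dict with "fovy" (degrees; the focal length in pixels is half the picture's height over the tangent of half this angle, whatever the lens; pixels are square), "cx", "cy" (the principal point, pixels), "dist" ([k1, k2, p1, p2, k3] as OpenCV has them; the pictures are not rectified), "eye" and "rotation" of the camera in the world. Camera axes: x right, y up, looking along -z (the intrinsics and any distortion apply to the point x, -y, -z); pixel columns grow to the right and rows downward; lengths in m; the calibration is good to about 2 mm. A picture is of the moment at which its call begins: read the wrist's pose just before it. camera_model takes no time and is no camera call; for the wrist camera it gives the pose at the moment of the call.
- order.job_done(): hands the job in, once; it reports no verdict.
The state is a dict: "clock": time; "joint_pos": joint angles; "joint_vel": joint speeds; "tau": joint torques, N m; "eef_pos": TCP position; "tool_rot": TCP orientation; "ft_force": force on the tool from outside, world axes, zero at the start; "ft_torque": the same for the moment, N m; "grip_width": finger opening in m.
Only numpy, scipy, OpenCV 4.12 (cv2) and the standard library are available. Lean on these libraries where they do the work, as an engineer would, in place of code of your own. Each camera call takes 0.05 s, during which the arm holds its last target.

TASK

Open up the white storage carton with the red-handled scraper: slide the blade in under the lip of the blue cover and lever the cover up and over until it stands back past upright, then use the blade to raise both brown dust flaps from below to upright. Only the scraper may touch the carton, its cover and flaps, never the gripper or arm. Finally lay the scraper flat on the black rubber mat and let go, everything still standing open and the other things on the table left alone.

Things in the scene. Friction and masses are not known exactly. Their poses are not given: they have to be found in the camera images.
- case: White storage carton, fixed, 130 (x) by 210 (y) by 85 mm high; origin at the centre of its underside, z up, its low front faces -x of its frame (roughly the robot). Walls 4 mm; side and back walls 83 mm high, front wall only 65 mm over the whole width, its outer face at x = -65 mm. Stock inside reaches 38 mm above the table; empty above that.
- cover (a joint): Angle of the blue cover (rad): 0 closed, grows as its front edge rises, stop at 1.9; stiff hinge (0.15 N m), stays where left, starts at 0 to 0.04. Hinge axis along the carton's y at x = +65, z = 85 mm of the carton's frame. Closed, it is a plate 5 mm thick, underside at z = 85 mm, 214 mm wide, with a lip at the front edge.
- lip (a point): Middle of the lower outer edge of the cover's lip, 134 mm before the hinge axis; moves with the cover. The lip is 4 mm thick (x = -65 to -69 mm) and, closed, hangs to z = 77 mm in the carton's frame, leaving a slot 12 mm high (z = 65 to 77 mm) above the front wall for the blade.
- flap_left (a joint): Angle of the brown flap on the carton's +y side (rad): 0 flat below the cover, grows as its free edge rises, upright 1.57, stop 1.8; stays where left (0.07 N m). Hinge axis along the carton's x at y = +100, z = 82 mm. 4 mm thick (flat: z = 80 to 84 mm), x = -55 to 55 mm; flat, its free edge is at y = +30 mm, so a 60 mm gap lies between the flaps.
- flap_right (a joint): The same on the carton's -y side: hinge at y = -100 mm, flat free edge at y = -30 mm.
- edge_left (a point): Middle of the left flap's free edge; moves with the flap.
- edge_right (a point): Middle of the right flap's free edge; moves with the flap.
- scraper: Scraper, 200 mm long, 140 g, loose, lying flat. Origin on the underside, where the blade meets the handle; x points to the blade's tip, z up. Red handle with a black collar: x = -100 to 0 mm, 24 mm wide, 26 mm high (z = 0 to 26 mm). Steel blade: x = 0 to 100 mm, 26 mm wide, 3 mm thick, z = 5 to 8 mm. Centre of mass at about x = -30 mm.
- tip (a point): Middle of the scraper blade's end, 100 mm ahead of the scraper's origin and 6.5 mm above its underside.
- mat: Black rubber mat fixed to the table, 230 (x) by 110 (y) by 4 mm thick; origin at the centre of its underside. It lies on the other side of the carton's front from the scraper.
- jar: Paint jar with yellow cap, diameter 66, height 85 mm, loose, standing beside the carton; origin at the centre of its underside. Leave alone.
- can: Paint can with green label, diameter 66, height 100 mm, loose, standing beside the carton; origin under its centre. Leave alone.
- glue: White glue bottle, diameter 60, height 190 mm, loose; origin under its centre. Leave alone.
- brush: Brush about 200 mm long lying along its x; origin under its middle. Leave alone.
- mug: Blue mug, diameter 80, height 90 mm, handle at +y; origin under its centre. Leave alone.
- tape: Orange tape roll lying flat, diameter 90, height 25 mm; origin under its centre. Leave alone.
- books: Green book block 150 (x) by 100 (y) by 45 mm; origin under its centre. Leave alone.
Not all that is in view belongs to the job. What is meant by the scraper is not turquoise, and is the larger of those in its own colour.

How it is judged:
On the way, in this order (a step that is already met when the one before it is completed fails the run):
1. the blade's end is in the slot under the lip of the cover while the cover is still down (value of joint cover below 0.3 rad and x of tip in the frame of case between -0.06 and 0.06 m and y of tip in the frame of case between -0.1 and 0.1 m and z of tip in the frame of case between 0.045 and 0.087 m), for 0.05 s.
2. the cover stands open past upright (over 1.57 rad) (value of joint cover above 1.57 rad), for 0.2 s.
3. both flaps are raised (over 1.35 rad) (value of joint each of flap_left, flap_right above 1.35 rad), for 0.2 s.
At the end, for the whole second after the job is handed in: Cover open past upright (over 1.57 rad), both flaps up (over 1.35 rad), and the scraper at rest lying flat (within 0.12 rad) on the black rubber mat, its middle within 60 mm of the mat's centre along the mat and 50 mm across it (all of step 3 and value of joint cover above 1.57 rad and x of scraper in the frame of mat between -0.06 and 0.06 m and y of scraper in the frame of mat between -0.05 and 0.05 m and height (world z) of scraper below 0.012 m and angle between scraper's own z axis and vertical below 0.12 rad and linear speed of scraper below 0.02 m/s and velocity of joint cover between -0.05 and 0.05 rad/s); the robot touches nothing.
It fails at once if the gripper or arm touches the carton, its cover or flaps (over 1 N) (contact force between any of the fingers, the arm and case above 1 N).
It fails at once if a bystander (jar, can, glue bottle, brush, mug, tape roll or books) is shifted by more than 25 mm (distance of any of jar, can, glue, brush, mug, tape, books from where it was at the start of the episode above 0.025 m).
It also fails if it takes over 72 s, if anything falls off the work surface, if the arm or the gripper's body presses on something with over 40 N, if the wrist force passes 120 N, or if a joint passes its speed limit or range.

## Working session

There is one attempt and no reset: what is moved stays moved. The work goes in short steps, Python scripts to look and compute and a tool call to move; the robot and the scene stay as the last step left them, time stands still between calls to the robot, and variables do not carry over. Pictures are saved under pics/ and viewed, and the job is handed in when it is done.

Besides the shell and the picture viewer there is one more tool, called after "Call:" by a JSON object that holds its "api" and its "payload", one argument or row to a line. carry_out: Moves the arm, as the interface text tells. Its arguments: {"type":"object","properties":{"moves":{"type":"array","items":{"type":"array","items":{"type":"number","minimum":-1,"maximum":1}}}},"required":["moves"]}

```bash
ls; mkdir -p pics; python3 - <<'E'
from workcell import bot, imaging, order
import cv2
for n in ["scene","top","wrist"]:
    m=imaging.camera_model(n); print(n,m)
    im=imaging.camera(n); cv2.imwrite(f"pics/{n}0.png",im[:,:,::-1])
print(bot.get_obs())
E
```

```text
pics
scene {'fovy': 47.68359165560808, 'cx': 279.53493264644425, 'cy': 203.16778710531096, 'dist': array([-0.01953508,  0.        ,  0.        ,  0.        ,  0.        ]), 'eye': array([1.0393128 , 0.91196555, 1.04831148]), 'rotation': array([0.09376631, 0.38246132, 0.89551226, 0.20733793])}
top {'fovy': 46.21507792404575, 'cx': 282.61715482179414, 'cy': 210.14628668989633, 'dist': array([-0.06768212,  0.        ,  0.        ,  0.        ,  0.        ]), 'eye': array([ 0.35388739, -0.00508414,  1.5159196 ]), 'rotation': array([ 0.05823871, -0.04953227, -0.70128576,  0.70876871])}
wrist {'fovy': 61.950938867238825, 'cx': 281.67214641725514, 'cy': 212.65863105025295, 'dist': array([-0.03609105,  0.        ,  0.        ,  0.        ,  0.        ]), 'eye': array([ 0.19424551, -0.46742161,  0.37261023]), 'rotation': array([-0.11604268,  0.09144134, -0.60818294,  0.77992697])}
{'clock': 0.15, 'joint_pos': array([-1.32500266e+00,  2.41259241e-01,  4.03530514e-03,  1.33521248e+00,
        5.45687747e-06,  1.57077052e+00]), 'joint_vel': array([-0.00027601, -0.00162879,  0.00261622,  0.00115986, -0.00018689,
       -0.00060379]), 'tau': array([ 3.35522973e-04, -3.72635937e+01,  2.52638894e+01,  1.23524125e-02,
        5.27360487e-05, -7.19157214e-06]), 'eef_pos': array([ 0.12155686, -0.48454249,  0.25560841]), 'tool_rot': array([ 7.88463823e-01, -6.15080586e-01, -6.44882512e-04, -5.06560093e-04]), 'ft_force': array([-0.00588255,  0.5425113 ,  0.17955706]), 'ft_torque': array([-0.03893473,  0.07045145,  0.02355429]), 'grip_width': 0.08535799386834002}
```

View pics/top0.png

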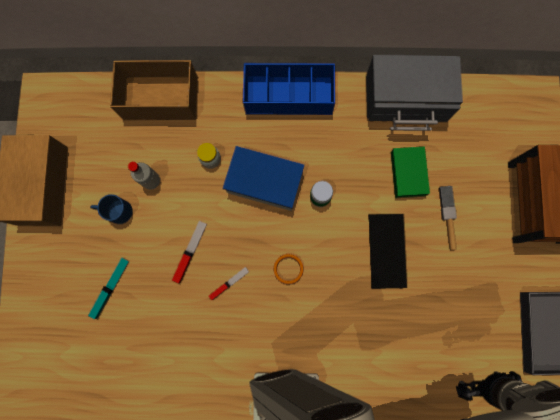

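View pics/scene0.png

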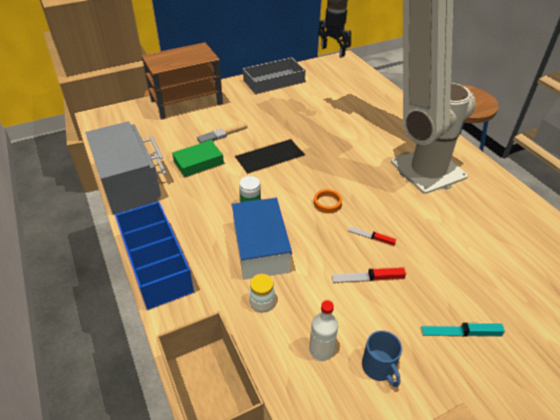

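View pics/wrist0.png

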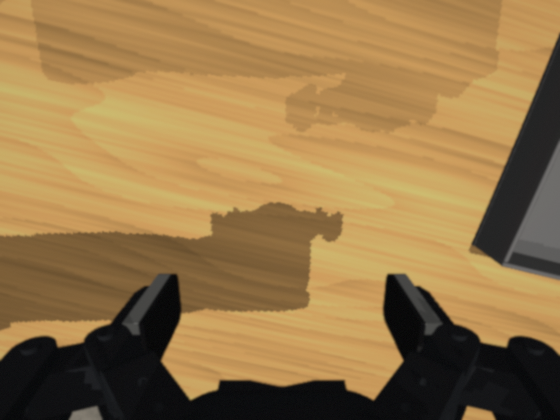

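The top view shows three scrapers: a red one at about (190,252), another red one at (228,284) and a turquoise one at (109,288). The task asks for the larger red one, which should be the one at (190,252). The carton is at (265,178) and the mat at (388,250). I'll measure these and make an enlarged crop to confirm.

```bash
cat > h.py <<'E'
from workcell import bot, imaging, order
import cv2, numpy as np
from scipy.spatial.transform import Rotation as R
def K(m):
    f=210/np.tan(np.radians(m["fovy"])/2); return np.array([[f,0,m["cx"]],[0,f,m["cy"]],[0,0,1]])
def rays(m,px):
    u=cv2.undistortPoints(np.array(px,float).reshape(-1,1,2),K(m),np.array(m["dist"])).reshape(-1,2)
    d=np.c_[u[:,0],-u[:,1],-np.ones(len(u))]
    return R.from_quat(m["rotation"]).apply(d)
def plane(m,px,z):
    d=rays(m,px); e=np.array(m["eye"]); return e+d*((z-e[2])/d[:,2])[:,None]
def proj(m,P):
    p=R.from_quat(m["rotation"]).inv().apply(np.atleast_2d(P)-m["eye"]); q=np.c_[p[:,0],-p[:,1],-p[:,2]]
    return cv2.projectPoints(q,np.zeros(3),np.zeros(3),K(m),np.array(m["dist"]))[0].reshape(-1,2)
def tri(m1,p1,m2,p2):
    a,b=np.array(m1["eye"]),np.array(m2["eye"]); d,e=rays(m1,[p1])[0],rays(m2,[p2])[0]
    s=np.linalg.lstsq(np.c_[d,-e],b-a,rcond=None)[0]; return (a+s[0]*d+b+s[1]*e)/2, np.linalg.norm(a+s[0]*d-b-s[1]*e)
E
python3 - <<'E'
from h import *
im=cv2.imread("pics/top0.png"); m=imaging.camera_model("top")
hsv=cv2.cvtColor(im,cv2.COLOR_BGR2HSV); h,s,v=cv2.split(hsv)
def comps(mask,name,z,amin=40):
    mask=(mask.astype(np.uint8)*255)
    for c in cv2.findContours(mask,cv2.RETR_EXTERNAL,cv2.CHAIN_APPROX_NONE)[0]:
        if cv2.contourArea(c)<amin: continue
        r=cv2.minAreaRect(c); b=cv2.boxPoints(r); P=plane(m,np.vstack([b,[r[0]]]),z)
        L=np.linalg.norm(P[1]-P[0]),np.linalg.norm(P[2]-P[1]); e=(P[1]-P[0]) if L[0]>L[1] else P[2]-P[1]
        print(name,np.round(r[0]),np.round(P[4][:2],4),"size",np.round(L,3),"ang",np.round(np.degrees(np.arctan2(e[1],e[0])),1),"box",b.round(0).tolist())
red=((h<6)|(h>174))&(s>170)&(v>90); comps(red,"red",.026)
comps((h>80)&(h<98)&(s>130)&(v>60),"turq",.026)
blue=(h>100)&(h<118)&(s>150)&(v>60)
comps(blue,"blue",.09,300)
comps((v<28),"black",.004,1000)
gray=(s<60)&(v>80)&(np.indices(v.shape)[0]>150); comps(gray,"gray",.0065,60)
comps((h>5)&(h<18)&(s>190)&(v>120),"orange",.025,60)
c=im[140:330,80:350]; cv2.imwrite("pics/crop0.png",cv2.resize(c,None,fx=2.9,fy=2.9,interpolation=cv2.INTER_CUBIC))
s0=cv2.imread("pics/scene0.png")[170:300,150:420];cv2.imwrite("pics/crop1.png",cv2.resize(s0,None,fx=2.9,fy=2.9,interpolation=cv2.INTER_CUBIC))
E
```

```text
red [218. 292.] [0.3339 0.2065] size [0.06  0.015] ang -51.4 box [[208.0, 296.0], [224.0, 283.0], [227.0, 287.0], [211.0, 300.0]]
red [181. 268.] [0.4022 0.3206] size [0.087 0.022] ang -22.1 box [[172.0, 280.0], [183.0, 253.0], [190.0, 256.0], [178.0, 283.0]]
red [133. 166.] [0.7185 0.4859] size [0.026 0.026] ang -176.5 box [[129.0, 162.0], [137.0, 162.0], [137.0, 170.0], [129.0, 170.0]]
turq [ 98. 304.] [0.2898 0.5693] size [0.085 0.022] ang -27.0 box [[88.0, 315.0], [102.0, 290.0], [108.0, 293.0], [94.0, 318.0]]
turq [117. 273.] [0.383  0.5165] size [0.097 0.024] ang -26.4 box [[106.0, 286.0], [121.0, 257.0], [128.0, 261.0], [113.0, 290.0]]
blue [263. 177.] [0.6733 0.0722] size [0.135 0.213] ang -105.7 box [[223.0, 188.0], [235.0, 146.0], [304.0, 165.0], [292.0, 208.0]]
blue [288.  83.] [9.677e-01 3.000e-04] size [0.282 0.13 ] ang -89.6 box [[243.0, 63.0], [334.0, 63.0], [334.0, 103.0], [243.0, 103.0]]
black [387. 251.] [ 0.4627 -0.308 ] size [0.105 0.226] ang -178.7 box [[369.0, 215.0], [402.0, 213.0], [406.0, 287.0], [372.0, 288.0]]
gray [548. 414.] [-0.0253 -0.7867] size [0.056 
[... 179 characters left out ...]
7.0], [248.0, 271.0], [230.0, 285.0]]
gray [196. 237.] [0.4988 0.282 ] size [0.097 0.024] ang -21.9 box [[186.0, 250.0], [199.0, 221.0], [206.0, 224.0], [193.0, 253.0]]
gray [449. 212.] [ 0.5851 -0.5032] size [0.038 0.038] ang -89.4 box [[443.0, 206.0], [455.0, 206.0], [455.0, 218.0], [443.0, 218.0]]
gray [322. 191.] [ 0.6475 -0.1058] size [0.066 0.064] ang -89.4 box [[311.0, 181.0], [332.0, 181.0], [332.0, 201.0], [311.0, 201.0]]
gray [141. 173.] [0.7019 0.4647] size [0.057 0.048] ang -32.2 box [[130.0, 176.0], [140.0, 161.0], [152.0, 169.0], [142.0, 184.0]]
orange [288. 268.] [ 0.4053 -0.0036] size [0.091 0.087] ang -89.4 box [[273.0, 254.0], [303.0, 254.0], [303.0, 283.0], [273.0, 283.0]]
```

View pics/crop0.png

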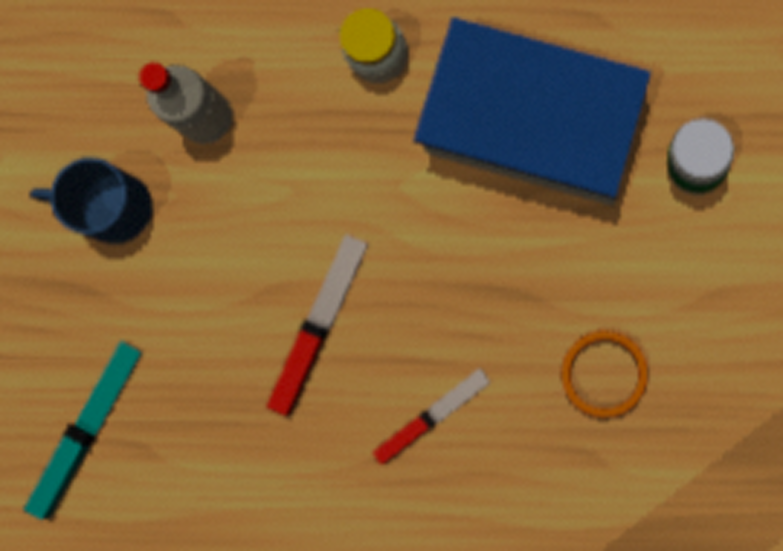

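View pics/crop1.png

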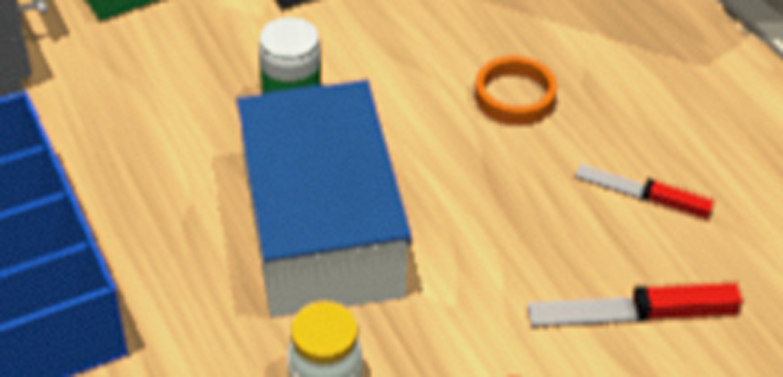

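The enlarged crop confirms it. The red scraper at (190,252) is about 200 mm long, with an 87×22 mm red part plus collar. The one at (228,284) is clearly smaller, and the third is turquoise, so the target's handle centre is about (0.402, 0.320) with yaw -22°. Next I'll move toward it.

Call:
{"api": "carry_out", "payload": {
  "moves": [
    [-1,-1,0,-0.2,1],
    [-1,-1,0,-0.2,1],
    [-1,-1,0,-0.2,1],
    [-1,-1,0,-0.2,1]
  ]
}}

```text
clock: 0.55
eef_pos: [0.1955, -0.3596, 0.2561]
tool_rot: [0.876, -0.482, -0.001, -0.001]
ft_force: [-0.5, -0.4, 0.3]
grip_width: 0.0856
```

Call:
{"api": "carry_out", "payload": {
  "moves": [
    [-1,-1,0,-0.2,1],
    [-1,-1,0,-0.2,1],
    [-1,-1,0,-0.2,1],
    [-1,-1,0,-0.2,1]
  ]
}}

```text
clock: 0.95
eef_pos: [0.2259, -0.2224, 0.2562]
tool_rot: [0.941, -0.339, -0.0, -0.001]
ft_force: [-0.6, -1.0, 0.1]
grip_width: 0.0853
```

Call:
{"api": "carry_out", "payload": {
  "moves": [
    [0.1,-1,0,-0.25,1],
    [0.1,-1,0,-0.25,1],
    [0.1,-1,0,-0.25,1],
    [0.1,-1,0,-0.25,1]
  ]
}}

```text
clock: 1.35
eef_pos: [0.2988, -0.1552, 0.2562]
tool_rot: [0.989, -0.15, -0.0, 0.0]
ft_force: [-0.2, -0.1, 0.2]
grip_width: 0.0853
```

```bash
cat >> h.py <<'E'
def go(pos,yaw=None):
    "print shift & roll, in move units, from the present pose to pos, tool-x angle yaw (deg)"
    o=bot.get_obs(); r=R.from_quat(o["tool_rot"]); d=r.inv().apply(np.array(pos)-o["eef_pos"])
    x=r.apply([1,0,0]); a=np.degrees(np.arctan2(x[1],x[0])); 
    print("t",round(o["clock"],2),"pos",o["eef_pos"].round(4),"yaw",round(a,2),"j",o["joint_pos"].round(2),"F",o["ft_force"].round(1),"w",round(o["grip_width"],4))
    print("shift",(d/0.1).round(3),"roll",None if yaw is None else round(-(yaw-a)/90,3))
E
python3 -c "
from h import *
go([.4025,.3205,.10],68.2)"
```

```text
t 1.35 pos [ 0.2988 -0.1552  0.2562] yaw -17.23 j [-0.48 -0.09 -0.36  1.3  -0.    1.39] F [-0.2 -0.1  0.2] w 0.0853
shift [-0.419 -4.852  1.559] roll -0.949
```

Call:
{"api": "carry_out", "payload": {
  "moves": [
    [0,-1,0,-0.2,1],
    [0,-1,0,-0.2,1],
    [0,-1,0,-0.2,1]
  ]
}}

```text
clock: 1.65
eef_pos: [0.3289, -0.0569, 0.2563]
tool_rot: [1.0, 0.009, 0.0, -0.001]
ft_force: [0.7, -0.5, 0.6]
grip_width: 0.085
```

Call:
{"api": "carry_out", "payload": {
  "moves": [
    [0.5,-1,0,-0.25,1],
    [0.5,-1,0,-0.25,1],
    [0.5,-1,0,-0.25,1]
  ]
}}

```text
clock: 1.95
eef_pos: [0.3788, 0.0415, 0.2563]
tool_rot: [0.979, 0.201, 0.001, -0.0]
ft_force: [-0.3, -0.4, -0.2]
grip_width: 0.0852
```

Call:
{"api": "carry_out", "payload": {
  "moves": [
    [0.6,-1,0,-0.25,1],
    [0.6,-1,0,-0.25,1],
    [0.6,-1,0,-0.25,1],
    [0.6,-1,0,-0.25,1]
  ]
}}

```text
clock: 2.35
eef_pos: [0.3939, 0.156, 0.2559]
tool_rot: [0.922, 0.387, -0.0, 0.0]
ft_force: [0.4, -0.5, -0.2]
grip_width: 0.0855
```

```bash
python3 -c "
from h import *
go([.4025,.3205,.10],68.2)"
```

```text
t 2.35 pos [0.3939 0.156  0.2559] yaw 45.5 j [ 0.38  0.09 -0.18  1.3  -0.    1.15] F [ 0.4 -0.5 -0.2] w 0.0855
shift [ 1.235 -1.092  1.558] roll -0.252
```

Call:
{"api": "carry_out", "payload": {
  "moves": [
    [1,-1,0.3,-0.25,1],
    [1,-1,0.6,-0.25,1],
    [1,-1,0.6,-0.25,1],
    [1,-1,0.6,-0.25,1],
    [1,-1,0.6,-0.25,1]
  ]
}}

```text
clock: 2.85
eef_pos: [0.3916, 0.2955, 0.1951]
tool_rot: [0.83, 0.558, -0.002, 0.001]
ft_force: [-0.2, -0.6, 0.3]
grip_width: 0.0854
```

```bash
python3 - <<'E'
from h import *
m=imaging.camera_model("wrist"); im=imaging.camera("wrist"); 
b=im[:,:,::-1].copy()
print(proj(m,[[.4535,.3001,.02],[.3995,.32,.026]]))
cv2.imwrite("pics/w1.png",b)
go([.4025,.3205,.026],68.2)
E
```

```text
[[313.5542648  255.10691725]
 [313.69088921 195.17216929]]
t 2.9 pos [0.3919 0.2952 0.1961] yaw 67.81 j [ 0.65  0.26 -0.13  1.18 -0.    1.03] F [ 0.2 -0.5 -0.1] w 0.0852
shift [0.278 0.002 1.7  ] roll -0.004
```

View pics/w1.png

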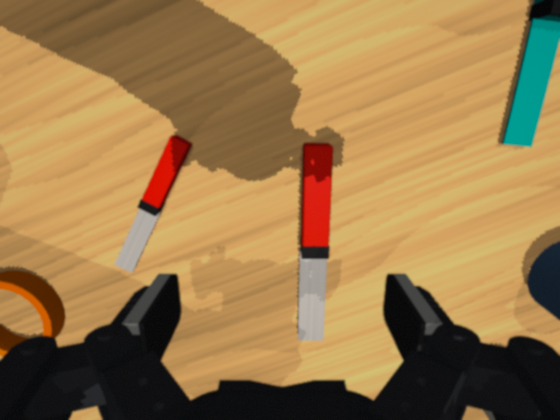

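```bash
python3 - <<'E'
from h import *
m=imaging.camera_model("wrist"); b=cv2.imread("pics/w1.png")
h,s,v=cv2.split(cv2.cvtColor(b,cv2.COLOR_BGR2HSV))
red=(((h<6)|(h>174))&(s>150)&(v>60)).astype(np.uint8)*255; red[:,:260]=0
blade=((s<60)&(v>100)).astype(np.uint8)*255; blade[:,:290]=0; blade[:,340:]=0; blade[:250]=0;blade[345:]=0
for k,z in ((red,.026),(blade,.008)):
    c=max(cv2.findContours(k,0,1)[0],key=cv2.contourArea); r=cv2.minAreaRect(c); P=plane(m,np.vstack([cv2.boxPoints(r),[r[0]]]),z)
    print(r, P.round(4)[:,:2].tolist())
E
```

```text
((316.4183349609375, 195.50973510742188), (28.99216079711914, 103.5301513671875), 1.3322198390960693) [[0.4402, 0.2925], [0.3566, 0.3272], [0.366, 0.3488], [0.4505, 0.3161], [0.4015, 0.3218]]
((311.0008544921875, 295.97918701171875), (26.97658920288086, 86.9662094116211), 2.385944128036499) [[0.541, 0.2488], [0.4518, 0.2876], [0.4625, 0.3108], [0.5528, 0.2741], [0.5, 0.2811]]
```

The wrist view shows the large red scraper, with its handle at (316,195) and blade at (311,296). The wrist and top measurements agree within 2 mm, so I'll go down and grasp it.

```bash
python3 - <<'E'
from h import *
go([.4015,.3218,.027],67.8)
E
```

```text
t 2.9 pos [0.3919 0.2952 0.1961] yaw 67.81 j [ 0.65  0.26 -0.13  1.18 -0.    1.03] F [ 0.2 -0.5 -0.1] w 0.0852
shift [ 0.286 -0.012  1.69 ] roll 0.0
```

Call:
{"api": "carry_out", "payload": {
  "moves": [
    [0.29,0,0.4,0,1],
    [0.29,0,0.8,0,1],
    [0.29,0,1,0,1],
    [0.29,0,1,0,1],
    [0.29,0,1,0,1]
  ]
}}

```text
clock: 3.4
eef_pos: [0.4033, 0.3229, 0.0977]
tool_rot: [0.83, 0.558, 0.001, 0.0]
ft_force: [0.7, -0.1, 0.5]
grip_width: 0.0852
```

Call:
{"api": "carry_out", "payload": {
  "moves": [
    [0,0,0.35,0,1],
    [0,0,0.6,0,1],
    [0,0,0.69,0,1],
    [0,0,0.69,0,1],
    [0,0,0.69,0,1],
    [0,0,0.69,0,-1],
    [0,0,0.69,0,-1],
    [0,0,0.69,0,-1],
    [0,0,0.69,0,-1],
    [0,0,0.69,0,-1],
    [0,0,0.69,0,-1],
    [0,0,0.69,0,-1],
    [0,0,0.69,0,-1]
  ]
}}

```text
clock: 4.7
eef_pos: [0.4024, 0.3246, 0.0278]
tool_rot: [0.829, 0.56, 0.001, -0.0]
ft_force: [-0.9, -0.1, 5.9]
grip_width: 0.0231
```

```bash
python3 - <<'E'
from h import *
go([.4015,.3218,.027],67.8)
b=imaging.camera("wrist")[:,:,::-1]; cv2.imwrite("pics/w2.png",b)
E
```

```text
t 4.7 pos [0.4024 0.3246 0.0278] yaw 68.09 j [ 0.68  0.49 -0.29  0.79  0.    1.06] F [-0.9 -0.1  5.9] w 0.0231
shift [-0.029  0.002  0.008] roll 0.003
```

View pics/w2.png

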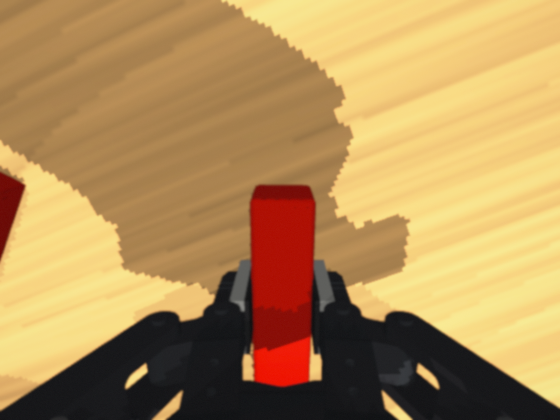

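Call:
{"api": "carry_out", "payload": {
  "moves": [
    [0,0,-0.3,0,-1],
    [0,0,-0.6,0,-1],
    [0,0,-0.9,0,-1],
    [0,0,-1,0,-1],
    [0,0,-1,0,-1]
  ]
}}

```text
clock: 5.25
eef_pos: [0.4027, 0.3248, 0.1282]
tool_rot: [0.829, 0.56, 0.001, -0.0]
ft_force: [-0.0, 0.4, -1.2]
grip_width: 0.0228
```

```bash
python3 - <<'E'
from h import *
mt=imaging.camera_model("top"); ms=imaging.camera_model("scene")
def corners(fn,lo,hi,roi,vmin):
    b=cv2.imread(fn); h,s,v=cv2.split(cv2.cvtColor(b,cv2.COLOR_BGR2HSV))
    k=((h>lo)&(h<hi)&(s>140)&(v>vmin)).astype(np.uint8)*255
    q=np.zeros_like(k); x0,y0,x1,y1=roi; q[y0:y1,x0:x1]=k[y0:y1,x0:x1]
    c=max(cv2.findContours(q,0,cv2.CHAIN_APPROX_NONE)[0],key=cv2.contourArea)[:,0].astype(np.float32)
    # fit 4 lines: initial polygon
    hull=cv2.convexHull(c); e=.01
    while True:
        p=cv2.approxPolyDP(hull,e*cv2.arcLength(hull,True),True)[:,0]
        if len(p)<=4: break
        e+=.005
    L=[]
    for i in range(4):
        a,d=p[i],p[(i+1)%4]; u=(d-a)/np.linalg.norm(d-a); n=np.array([-u[1],u[0]])
        t=(c-a)@u; l=np.linalg.norm(d-a); sel=(abs((c-a)@n)<2.5)&(t>.1*l)&(t<.9*l)
        vx,vy,x,y=cv2.fitLine(c[sel],cv2.DIST_HUBER,0,.01,.01).ravel(); L.append(np.cross([x,y,1],[x+vx,y+vy,1]))
    out=[]
    for i in range(4):
        z=np.cross(L[i-1],L[i]); out.append(z[:2]/z[2])
    return np.array(out)
ct=corners("pics/top0.png",98,120,(215,135,312,215),50); cs=corners("pics/scene0.png",98,120,(225,190,300,262),50)
print(ct.round(1).tolist(),cs.round(1).tolist())
Pt=plane(mt,ct,.09); Ps=plane(ms,cs,.09)
print(Pt.round(4)[:,:2].tolist()); print(Ps.round(4)[:,:2].tolist())
for i in range(4):
    j=np.argmin(np.linalg.norm(Ps-Pt[i],axis=1)); print(i,j,tri(mt,ct[i],ms,cs[j]))
    
cv2.imwrite("pics/s2.png",imaging.camera("scene")[:,:,::-1])
cv2.imwrite("pics/t2.png",imaging.camera("top")[:,:,::-1])
go([.45,.2,.12],74.3)
E
```

```text
[[236.3, 146.7], [303.1, 165.0], [291.2, 207.0], [223.3, 187.9]] [[275.3, 198.6], [290.2, 250.8], [241.4, 258.6], [232.1, 202.9]]
[[0.7642, 0.155], [0.7095, -0.0457], [0.5828, -0.0112], [0.6378, 0.1901]]
[[0.5882, -0.0086], [0.6412, 0.1903], [0.7677, 0.1588], [0.7099, -0.0469]]
0 2 (array([0.76598715, 0.15530145, 0.08515906]), np.float64(0.0009182326411394013))
1 3 (array([ 0.70973813, -0.04589898,  0.09066528]), np.float64(0.0009413280613210766))
2 0 (array([ 0.58482379, -0.01203139,  0.08533815]), np.float64(0.0030673103910116976))
3 1 (array([0.639338 , 0.189671 , 0.0880245]), np.float64(0.0026363886861411516))
t 5.35 pos [0.4013 0.3236 0.1258] yaw 68.08 j [ 0.68  0.37 -0.18  1.03  0.    1.06] F [-0.1  0.3 -2. ] w 0.0225
shift [-0.965  0.913  0.059] roll -0.069
```

View pics/s2.png

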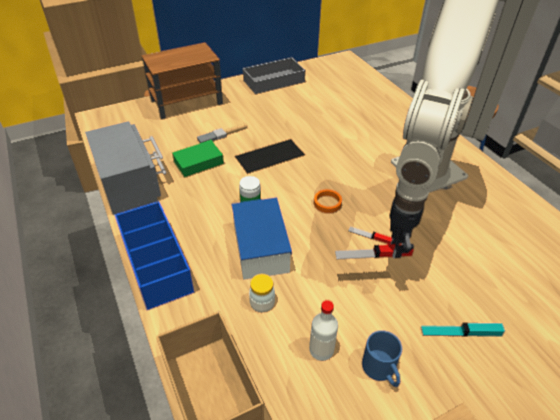

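```bash
python3 - <<'E'
from h import *
for n,c in (("s2",(325,215,425,275)),("t2",(160,200,260,300))):
    b=cv2.imread(f"pics/{n}.png"); x0,y0,x1,y1=c; k=cv2.resize(b[y0:y1,x0:x1],None,fx=6,fy=6,interpolation=cv2.INTER_CUBIC); cv2.imwrite(f"pics/{n}c.png",k)
E
```

```text
(no output)
```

View pics/s2c.png

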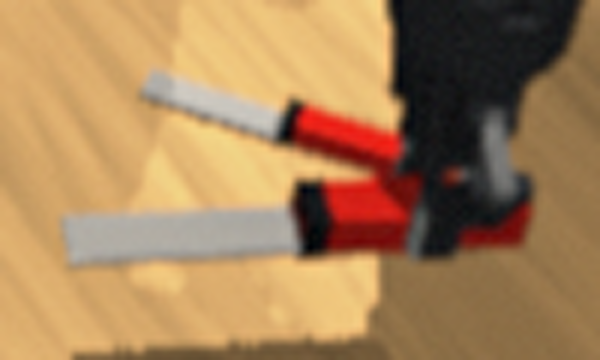

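View pics/t2c.png

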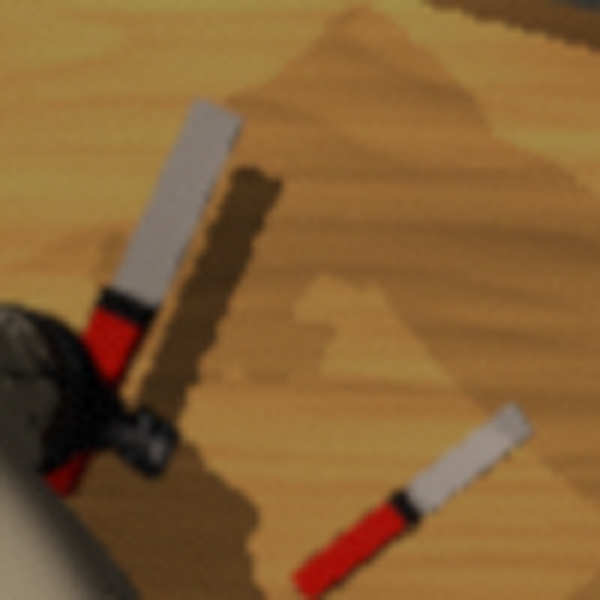

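```bash
cat >> h.py <<'E'
CO=np.array([.677,.0717,0]); CY=-15.2
C=R.from_euler('z',CY,degrees=True)
def incase(p): return C.inv().apply(np.array(p)-CO)
def tocase(p): return CO+C.apply(p)
E
python3 - <<'E'
from h import *
mt=imaging.camera_model("top"); ms=imaging.camera_model("scene")
T,e=tri(mt,(196.1,217.9),ms,(336,254.8)); J,e2=tri(mt,(182.6,249.1),ms,(374.6,252.9))
print(T.round(4),e,J.round(4),e2,np.linalg.norm(T-J),np.degrees(np.arctan2(T[1]-J[1],T[0]-J[0])))
o=bot.get_obs(); r=R.from_quat(o["tool_rot"]); print("tip in tool",r.inv().apply(T-o["eef_pos"]), r.inv().apply(J-o["eef_pos"]))
E
```

```text
[0.546  0.2648 0.1036] 0.0006872510393726195 [0.4533 0.3019 0.1032] 0.003151829598780457 0.09984608405897528 -21.829002060835016
tip in tool [-0.00050903  0.15620774  0.02207076] [-0.00066328  0.0563631   0.02258392]
```

```bash
cat >> h.py <<'E'
def gotip(x,y,z,yaw=74.8):
    "go() to bring the blade's end to case-frame point"
    d=R.from_euler('z',yaw-90,degrees=True).apply([1,0,0])
    p=tocase([x,y,z])-.1562*d+[0,0,.0215]
    o=bot.get_obs(); r=R.from_quat(o["tool_rot"]); print("tip now in case",incase(o["eef_pos"]+r.apply([0,.1562,.0215])).round(4))
    go(p,yaw)
E
python3 - <<'E'
from h import *
gotip(-.1,0,.071)
E
```

```text
tip now in case [-0.177   0.1525  0.1041]
t 5.35 pos [0.4013 0.3236 0.1258] yaw 68.08 j [ 0.68  0.37 -0.18  1.03  0.    1.06] F [-0.1  0.3 -2. ] w 0.0225
shift [-1.607  0.954  0.335] roll -0.075
```

Call:
{"api": "carry_out", "payload": {
  "moves": [
    [-0.4,0.2,0,-0.075,-1],
    [-0.8,0.5,0.15,-0.075,-1],
    [-1,0.6,0.3,-0.075,-1],
    [-1,0.6,0.3,-0.075,-1],
    [-1,0.6,0.3,-0.075,-1]
  ]
}}

```text
clock: 5.85
eef_pos: [0.4192, 0.2081, 0.0955]
tool_rot: [0.795, 0.607, -0.002, -0.001]
ft_force: [-0.0, 0.1, -0.3]
grip_width: 0.0229
```

```bash
python3 -c "
from h import *
gotip(-.1,0,.071)"
```

```text
tip now in case [-0.1284  0.0639  0.0735]
t 5.85 pos [0.4192 0.2081 0.0955] yaw 74.75 j [ 0.46  0.32 -0.34  0.92  0.    0.73] F [-0.   0.1 -0.3] w 0.0229
shift [-0.64   0.284  0.031] roll -0.001
```

Call:
{"api": "carry_out", "payload": {
  "moves": [
    [-0.4,0.15,0.02,0,-1],
    [-0.64,0.25,0.02,0,-1],
    [-0.64,0.28,0.03,0,-1],
    [-0.64,0.28,0.03,0,-1],
    [-0.64,0.28,0.03,0,-1],
    [-0.64,0.28,0.03,0,-1],
    [-0.64,0.28,0.03,0,-1]
  ]
}}

```text
clock: 6.55
eef_pos: [0.4306, 0.1409, 0.0943]
tool_rot: [0.794, 0.608, 0.0, -0.0]
ft_force: [0.2, -0.6, -1.4]
grip_width: 0.0228
```

```bash
python3 - <<'E'
from h import *
gotip(-.015,0,.071)
b=imaging.camera("scene")[:,:,::-1]; cv2.imwrite("pics/s3.png",cv2.resize(b[170:300,200:430],None,fx=3.4,fy=3.4,interpolation=cv2.INTER_CUBIC))
gotip(-.015,0,.071)
E
```

```text
tip now in case [-0.0997  0.0025  0.0728]
t 6.55 pos [0.4306 0.1409 0.0943] yaw 74.92 j [ 0.32  0.29 -0.38  0.89  0.    0.58] F [ 0.2 -0.6 -1.4] w 0.0228
shift [-0.023  0.847  0.018] roll 0.001
tip now in case [-0.0997  0.0023  0.0728]
t 6.6 pos [0.4306 0.1407 0.0943] yaw 74.91 j [ 0.32  0.29 -0.38  0.89  0.    0.58] F [ 0.1 -0.5 -1.2] w 0.023
shift [-0.022  0.847  0.018] roll 0.001
```

View pics/s3.png

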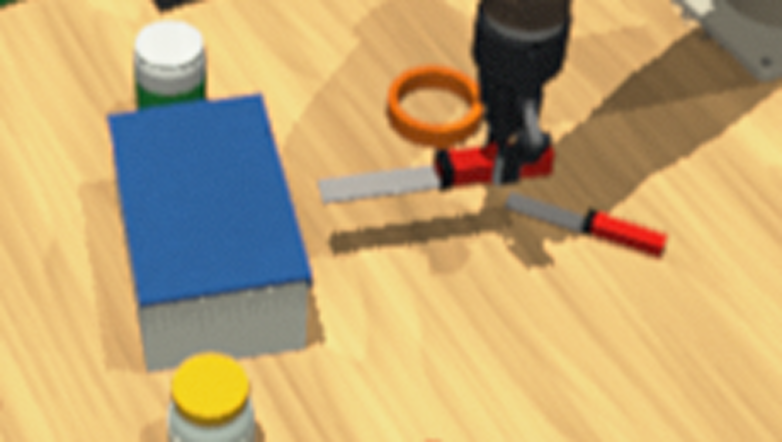

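The scene view shows the blade level, about 30 mm in front of the carton and centred on its front. I'll slide it in.

Call:
{"api": "carry_out", "payload": {
  "moves": [
    [0,0.1,0.02,0,-1],
    [-0.02,0.2,0.02,0,-1],
    [-0.02,0.3,0.02,0,-1],
    [-0.02,0.4,0.02,0,-1],
    [-0.02,0.5,0.02,0,-1],
    [-0.02,0.5,0.02,0,-1]
  ]
}}

```text
clock: 7.2
eef_pos: [0.4804, 0.1246, 0.0924]
tool_rot: [0.795, 0.607, 0.001, 0.0]
ft_force: [0.1, -0.2, -0.2]
grip_width: 0.023
```

```bash
python3 - <<'E'
from h import *
b=imaging.camera("scene")[:,:,::-1]; cv2.imwrite("pics/s4.png",cv2.resize(b[170:300,200:430],None,fx=3.4,fy=3.4,interpolation=cv2.INTER_CUBIC))
gotip(-.015,0,.071)
E
```

```text
tip now in case [-0.0486 -0.0008  0.0707]
t 7.25 pos [0.4792 0.1247 0.0922] yaw 74.77 j [ 0.25  0.37 -0.28  0.93  0.    0.52] F [ 0.2 -0.1 -1.1] w 0.0227
shift [ 0.008  0.336 -0.003] roll -0.0
```

View pics/s4.png

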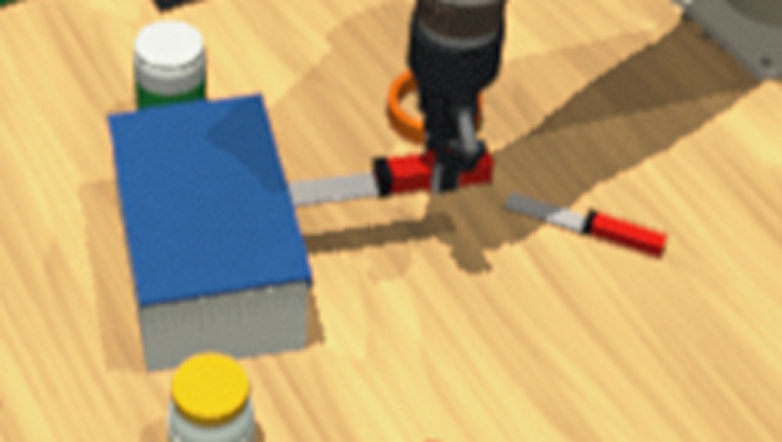

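The blade is in the slot with no contact force. I'll push it a little deeper and start to lever.

Call:
{"api": "carry_out", "payload": {
  "moves": [
    [0,0.07,0,0,-1],
    [0,0.14,0,0,-1],
    [0,0.14,0,0,-1],
    [0,0.14,-0.07,0,-1],
    [0,0.14,-0.14,0,-1],
    [0,0.145,-0.24,0,-1],
    [0,0.16,-0.34,0,-1],
    [0,0.185,-0.44,0,-1],
    [0,0.185,-0.44,0,-1]
  ]
}}

```text
clock: 8.15
eef_pos: [0.4975, 0.1204, 0.1383]
tool_rot: [0.794, 0.608, 0.001, 0.001]
ft_force: [-0.1, 0.0, -1.1]
grip_width: 0.0229
```

```bash
python3 - <<'E'
from h import *
b=imaging.camera("scene")[:,:,::-1]; cv2.imwrite("pics/s5.png",cv2.resize(b[150:300,200:430],None,fx=3.4,fy=3.4,interpolation=cv2.INTER_CUBIC))
gotip(-.015,0,.071)
E
```

```text
tip now in case [-2.980e-02 -1.000e-04  1.165e-01]
t 8.2 pos [0.4974 0.1203 0.1376] yaw 74.83 j [ 0.24  0.35 -0.17  1.05 -0.    0.5 ] F [-0.4 -0.8 -1.6] w 0.0226
shift [0.001 0.148 0.451] roll 0.0
```

View pics/s5.png

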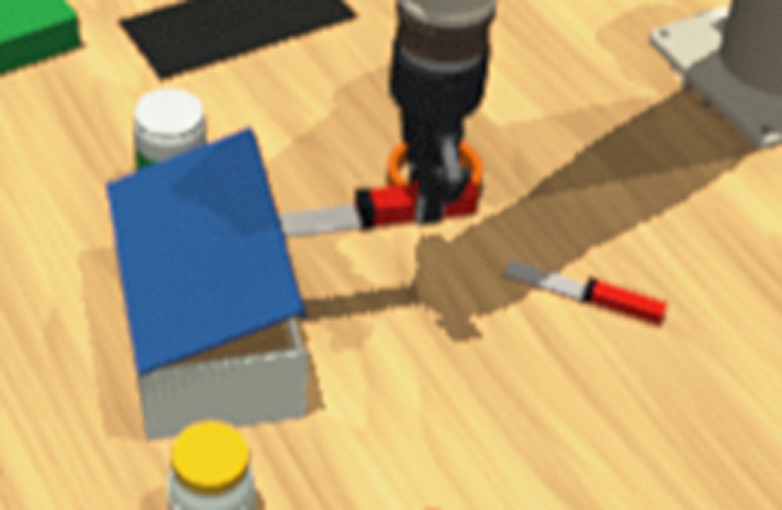

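Call:
{"api": "carry_out", "payload": {
  "moves": [
    [0,0.03,-0.075,0,-1],
    [0,0.07,-0.165,0,-1],
    [0,0.12,-0.25,0,-1],
    [0,0.18,-0.33,0,-1],
    [0,0.25,-0.4,0,-1],
    [0,0.33,-0.47,0,-1],
    [0,0.41,-0.525,0,-1],
    [0,0.5,-0.575,0,-1],
    [0,0.59,-0.615,0,-1],
    [0,0.68,-0.65,0,-1],
    [0,0.78,-0.67,0,-1],
    [0,0.78,-0.67,0,-1]
  ]
}}

```text
clock: 9.4
eef_pos: [0.5735, 0.0992, 0.2039]
tool_rot: [0.795, 0.607, 0.001, 0.001]
ft_force: [-0.4, 0.0, -1.3]
grip_width: 0.0233
```

```bash
python3 - <<'E'
from h import *
b=imaging.camera("scene")[:,:,::-1]; cv2.imwrite("pics/s6.png",cv2.resize(b[120:300,180:410],None,fx=3.3,fy=3.3,interpolation=cv2.INTER_CUBIC))
gotip(.081,0,.183)
E
```

```text
tip now in case [ 0.0486 -0.0006  0.1826]
t 9.45 pos [0.5729 0.0994 0.2038] yaw 74.79 j [ 0.17  0.43  0.13  1.27 -0.    0.44] F [-0.6  0.1 -0.5] w 0.023
shift [ 0.006  0.325 -0.007] roll -0.0
```

View pics/s6.png

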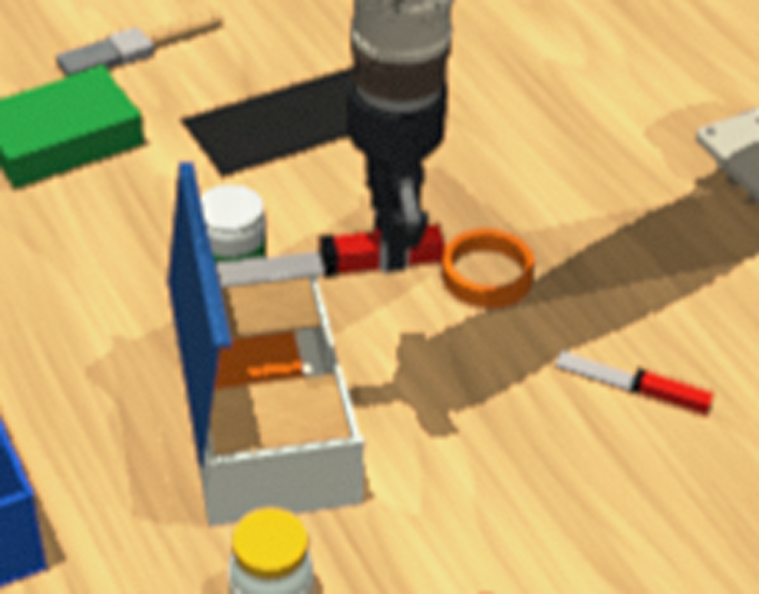

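The cover is up at about 80° and the flaps are visible below it. Now I'll push it past upright.

Call:
{"api": "carry_out", "payload": {
  "moves": [
    [0,0.1,-0.01,0,-1],
    [0,0.2,-0.01,0,-1],
    [0,0.3,0,0,-1],
    [0,0.36,0,0,-1],
    [0,0.36,0,0,-1],
    [0,0.36,0,0,-1],
    [0,0.36,0,0,-1],
    [0,0.2,0,0,-1],
    [0,0,0,0,-1],
    [0,-0.3,0,0,-1],
    [0,-0.6,0,0,-1],
    [0,-0.9,0,0,-1],
    [0,-0.9,0,0,-1]
  ]
}}

```text
clock: 10.75
eef_pos: [0.4808, 0.1238, 0.2035]
tool_rot: [0.794, 0.609, -0.001, -0.001]
ft_force: [1.0, 1.1, -1.1]
grip_width: 0.0229
```

```bash
python3 - <<'E'
from h import *
b=imaging.camera("scene")[:,:,::-1]; cv2.imwrite("pics/s7r.png",b);cv2.imwrite("pics/s7.png",cv2.resize(b[120:300,180:410],None,fx=3.3,fy=3.3,interpolation=cv2.INTER_CUBIC))
t=imaging.camera("top")[:,:,::-1]; cv2.imwrite("pics/t7r.png",t);cv2.imwrite("pics/t7.png",cv2.resize(t[110:250,190:370],None,fx=4,fy=4,interpolation=cv2.INTER_CUBIC))
gotip(.081,0,.183)
E
```

```text
tip now in case [-4.300e-02 -1.000e-04  1.828e-01]
t 10.85 pos [0.4846 0.1236 0.2041] yaw 74.89 j [ 0.25  0.27 -0.1   1.2  -0.    0.51] F [ 0.7 -0.  -1.2] w 0.0228
shift [ 0.002  1.24  -0.002] roll 0.001
```

View pics/s7.png

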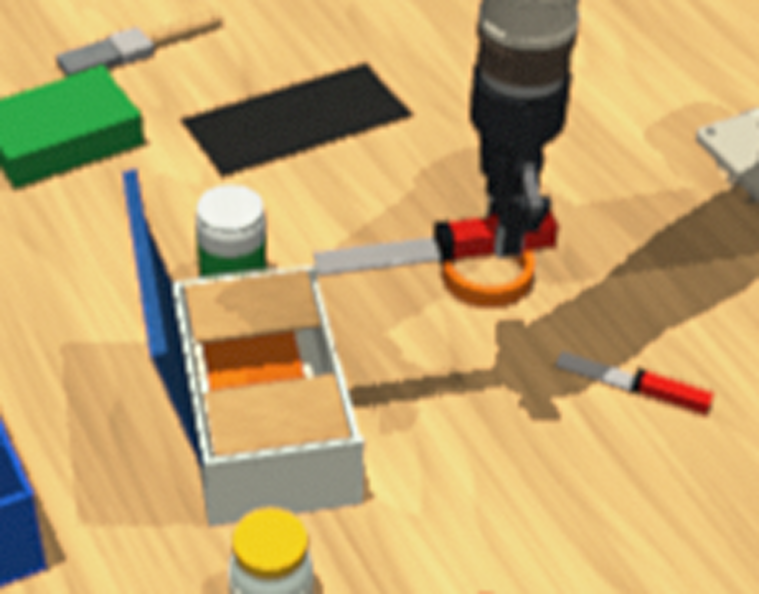

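View pics/t7.png

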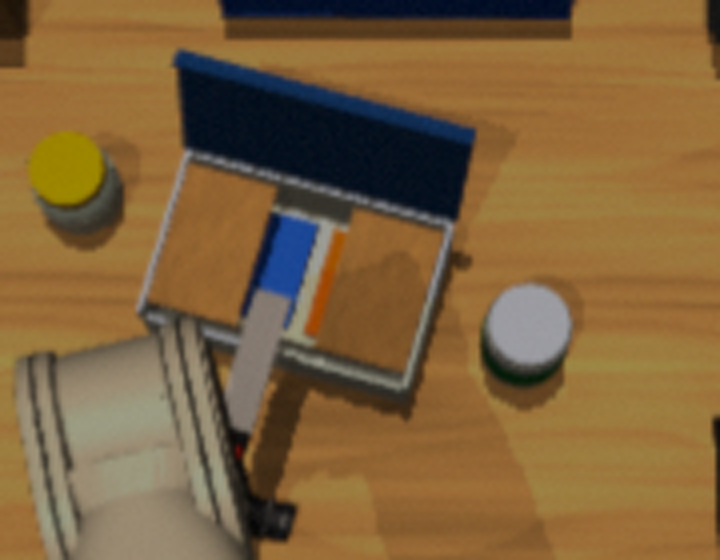

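The cover leans back past upright, at about 1.77 rad by the tip's push depth. The flaps lie flat with the gap free between them. Next I'll lower the blade through the gap.

Call:
{"api": "carry_out", "payload": {
  "moves": [
    [0,0.3,0.2,0,-1],
    [0,0.63,0.4,0,-1],
    [0,0.63,0.6,0,-1],
    [0,0.63,0.8,0,-1],
    [0,0.63,0.9,0,-1],
    [0,0.63,0.9,0,-1],
    [0,0.63,0.9,0,-1]
  ]
}}

```text
clock: 11.55
eef_pos: [0.5462, 0.1068, 0.1139]
tool_rot: [0.794, 0.608, 0.0, 0.0]
ft_force: [0.1, 0.3, -1.1]
grip_width: 0.0232
```

```bash
python3 - <<'E'
from h import *
gotip(.020,0,.0725)
t=imaging.camera("top")[:,:,::-1]; cv2.imwrite("pics/t8r.png",t);cv2.imwrite("pics/t8.png",cv2.resize(t[110:250,190:370],None,fx=4,fy=4,interpolation=cv2.INTER_CUBIC))
E
```

```text
tip now in case [ 0.0208 -0.0004  0.0925]
t 11.55 pos [0.5462 0.1068 0.1139] yaw 74.82 j [ 0.19  0.45 -0.08  1.04 -0.    0.46] F [ 0.1  0.3 -1.1] w 0.0232
shift [ 0.004 -0.008  0.199] roll 0.0
```

View pics/t8.png

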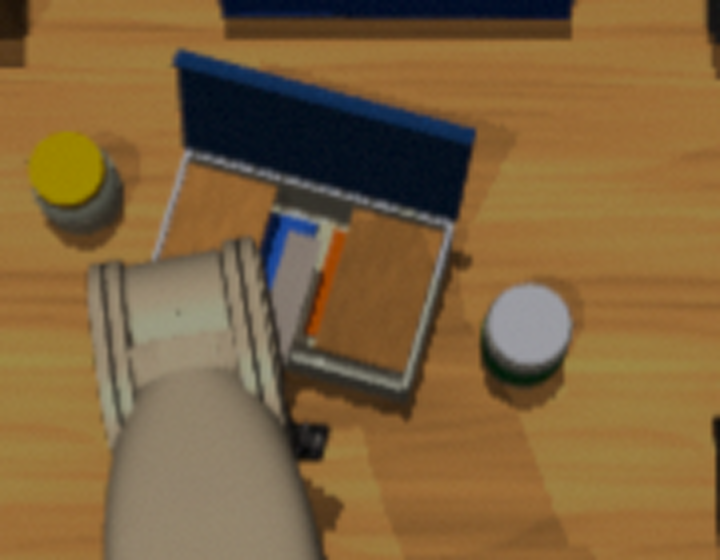

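Call:
{"api": "carry_out", "payload": {
  "moves": [
    [0,0,0.1,0,-1],
    [0,0,0.2,0,-1],
    [0,0,0.2,0,-1],
    [0,0,0.2,0,-1],
    [0.1,0,0.2,0,-1],
    [0.2,0,0.2,0,-1],
    [0.3,0,0.2,0,-1],
    [0.37,0,0.2,0,-1],
    [0.37,0,0.2,0,-1],
    [0.37,0,0.2,0,-1]
  ]
}}

```text
clock: 12.6
eef_pos: [0.5551, 0.1428, 0.0932]
tool_rot: [0.794, 0.608, -0.0, 0.0]
ft_force: [0.1, 0.4, -0.8]
grip_width: 0.0233
```

```bash
python3 - <<'E'
from h import *
b=imaging.camera("scene")[:,:,::-1]; cv2.imwrite("pics/s9.png",cv2.resize(b[120:300,180:410],None,fx=3.3,fy=3.3,interpolation=cv2.INTER_CUBIC))
gotip(.020,0.037,.0725)
E
```

```text
tip now in case [0.0199 0.0364 0.0717]
t 12.65 pos [0.555  0.1425 0.0932] yaw 74.84 j [ 0.25  0.5  -0.06  1.01 -0.    0.52] F [ 0.8 -0.1 -1.2] w 0.0232
shift [ 0.007  0.001 -0.008] roll 0.0
```

View pics/s9.png

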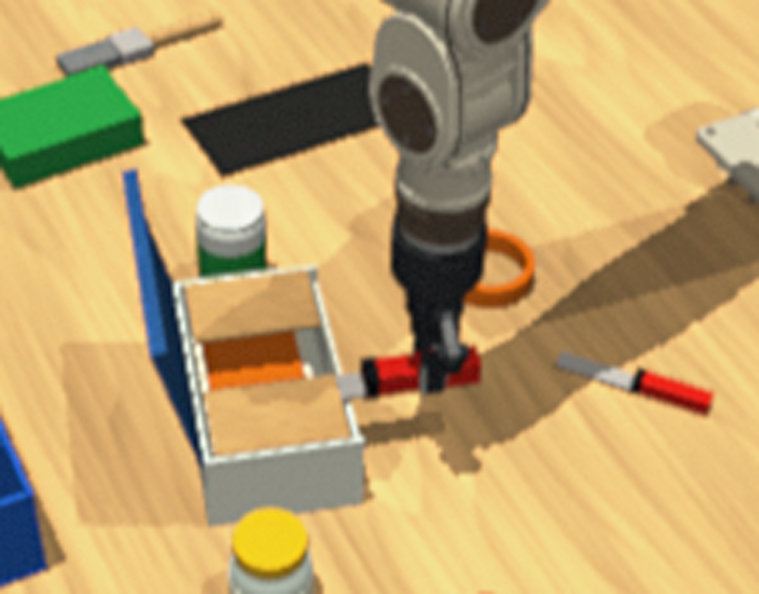

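Call:
{"api": "carry_out", "payload": {
  "moves": [
    [0.01,0,-0.07,0,-1],
    [0.01,0,-0.17,0,-1],
    [0.04,0,-0.265,0,-1],
    [0.08,0,-0.355,0,-1],
    [0.145,0,-0.435,0,-1],
    [0.22,0,-0.5,0,-1],
    [0.305,0,-0.545,0,-1],
    [0.4,0,-0.575,0,-1],
    [0.48,0,-0.59,0,-1],
    [0.54,0,-0.59,0,-1],
    [0.54,0,-0.59,0,-1],
    [0.54,0,-0.59,0,-1],
    [0.54,0,-0.59,0,-1]
  ]
}}

```text
clock: 13.95
eef_pos: [0.569, 0.1947, 0.152]
tool_rot: [0.794, 0.608, -0.0, -0.0]
ft_force: [1.1, 0.5, -1.5]
grip_width: 0.0227
```

```bash
python3 - <<'E'
from h import *
gotip(0,0,.175)
b=imaging.camera("scene")[:,:,::-1]; cv2.imwrite("pics/s10.png",cv2.resize(b[120:300,180:410],None,fx=3.3,fy=3.3,interpolation=cv2.INTER_CUBIC))
E
```

```text
tip now in case [0.0198 0.0905 0.1303]
t 13.95 pos [0.569  0.1947 0.152 ] yaw 74.85 j [0.33 0.5  0.11 1.18 0.   0.59] F [ 1.1  0.5 -1.5] w 0.0227
shift [-0.904 -0.199 -0.445] roll 0.001
```

View pics/s10.png

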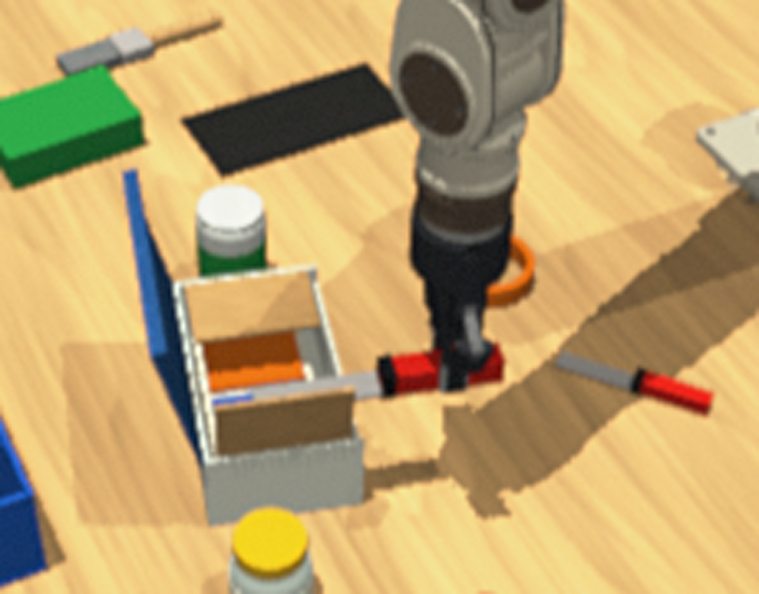

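The left flap stands upright with the blade resting against its inner side. Next is the right flap.

Call:
{"api": "carry_out", "payload": {
  "moves": [
    [-0.2,0,0,0,-1],
    [-0.5,0,0,0,-1],
    [-0.8,0,0.1,0,-1],
    [-0.9,0,0.2,0,-1],
    [-0.9,0,0.38,0,-1],
    [-0.9,0,0.48,0,-1],
    [-0.9,0,0.58,0,-1],
    [-0.9,0,0.58,0,-1],
    [-0.9,0,0.58,0,-1]
  ]
}}

```text
clock: 14.9
eef_pos: [0.5459, 0.1082, 0.0942]
tool_rot: [0.794, 0.608, -0.0, -0.0]
ft_force: [-0.0, -0.3, -0.8]
grip_width: 0.0231
```

```bash
python3 - <<'E'
from h import *
gotip(.02,-.037,.072)
E
```

```text
tip now in case [0.0201 0.0011 0.0727]
t 14.9 pos [0.5459 0.1082 0.0942] yaw 74.87 j [ 0.2   0.47 -0.1   1.    0.    0.46] F [-0.  -0.3 -0.8] w 0.0231
shift [-0.379 -0.001  0.007] roll 0.001
```

Call:
{"api": "carry_out", "payload": {
  "moves": [
    [-0.1,0,0.005,0,-1],
    [-0.2,0,0.005,0,-1],
    [-0.3,0,0.005,0,-1],
    [-0.38,0,0.005,0,-1],
    [-0.38,0,0.005,0,-1],
    [-0.39,0,-0.07,0,-1],
    [-0.39,0,-0.17,0,-1],
    [-0.42,0,-0.265,0,-1],
    [-0.46,0,-0.355,0,-1],
    [-0.525,0,-0.435,0,-1],
    [-0.6,0,-0.5,0,-1],
    [-0.685,0,-0.545,0,-1],
    [-0.78,0,-0.575,0,-1],
    [-0.86,0,-0.59,0,-1],
    [-0.92,0,-0.59,0,-1],
    [-0.92,0,-0.59,0,-1],
    [-0.92,0,-0.59,0,-1],
    [-0.92,0,-0.59,0,-1]
  ]
}}

```text
clock: 16.7
eef_pos: [0.5217, 0.0188, 0.1532]
tool_rot: [0.794, 0.607, -0.0, 0.0]
ft_force: [-0.4, 0.6, -1.8]
grip_width: 0.0227
```

```bash
python3 - <<'E'
from h import *
gotip(-0.06,0,.175)
b=imaging.camera("scene")[:,:,::-1]; cv2.imwrite("pics/s11.png",cv2.resize(b[120:300,180:410],None,fx=3.3,fy=3.3,interpolation=cv2.INTER_CUBIC))
E
```

```text
tip now in case [ 0.0202 -0.0918  0.1317]
t 16.7 pos [0.5217 0.0188 0.1532] yaw 74.81 j [ 0.04  0.35 -0.12  1.1  -0.    0.3 ] F [-0.4  0.6 -1.8] w 0.0227
shift [ 0.918 -0.802 -0.434] roll 0.0
```

View pics/s11.png

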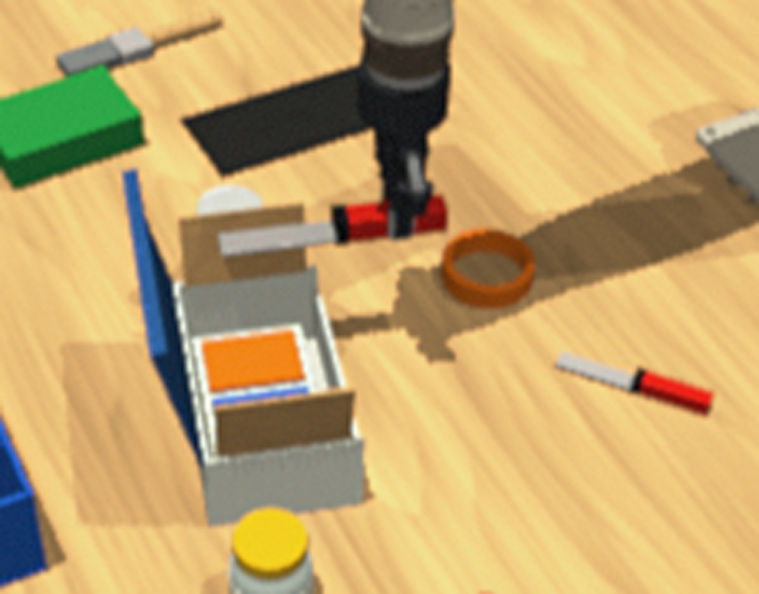

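Both flaps stand upright. I'll retract the blade inward and back, then check.

Call:
{"api": "carry_out", "payload": {
  "moves": [
    [0.15,0,0,0,-1],
    [0.3,-0.1,-0.1,0,-1],
    [0.4,-0.4,-0.3,0,-1],
    [0.4,-0.7,-0.4,0,-1],
    [0.4,-1,-0.4,0,-1],
    [0.4,-1,-0.4,0,-1],
    [0.4,-1,-0.4,0,-1]
  ]
}}

```text
clock: 17.45
eef_pos: [0.4358, 0.0847, 0.1937]
tool_rot: [0.794, 0.608, 0.001, 0.0]
ft_force: [0.3, 0.1, -0.3]
grip_width: 0.023
```

```bash
python3 - <<'E'
from h import *
b=imaging.camera("scene")[:,:,::-1]; cv2.imwrite("pics/s12r.png",b); cv2.imwrite("pics/s12.png",cv2.resize(b[140:300,200:320],None,fx=3.7,fy=3.7,interpolation=cv2.INTER_CUBIC))
t=imaging.camera("top")[:,:,::-1]; cv2.imwrite("pics/t12r.png",t);cv2.imwrite("pics/t12.png",cv2.resize(t[110:250,190:370],None,fx=4,fy=4,interpolation=cv2.INTER_CUBIC))
go([.45,-.05,.2])
t0=cv2.imread("pics/top0.png"); m=imaging.camera_model("top")
h,s,v=cv2.split(cv2.cvtColor(t0,cv2.COLOR_BGR2HSV)); k=(v<35).astype(np.uint8)*255; k[:,:350]=0;k[:200]=0;k[:,430:]=0;k[300:]=0
k=cv2.morphologyEx(k,cv2.MORPH_OPEN,np.ones((3,3)))
c=max(cv2.findContours(k,0,1)[0],key=cv2.contourArea); r=cv2.minAreaRect(c); P=plane(m,np.vstack([cv2.boxPoints(r),[r[0]]]),.004); print(r,P.round(4)[:,:2].tolist())
E
```

```text
t 17.55 pos [0.4367 0.0842 0.1935] yaw 74.85 j [ 0.19  0.17 -0.25  1.15 -0.    0.45] F [-0.6 -0.4 -1.4] w 0.023
shift [-1.26   0.479 -0.065] roll None
((387.2469787597656, 250.92718505859375), (73.3113784790039, 33.970523834228516), 87.61405944824219) [[0.5736, -0.2526], [0.579, -0.3585], [0.3537, -0.3627], [0.3487, -0.2589], [0.4626, -0.308]]
```

View pics/s12.png

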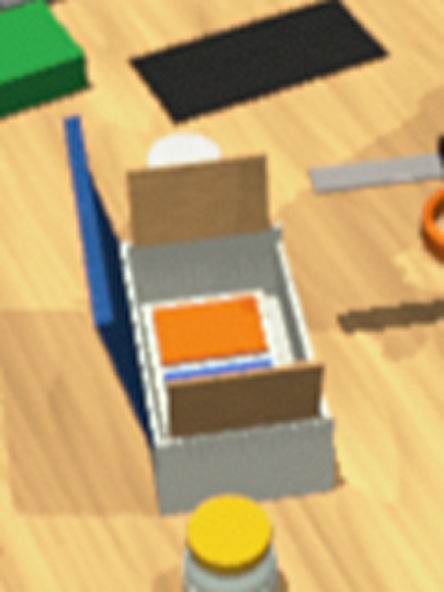

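View pics/t12.png

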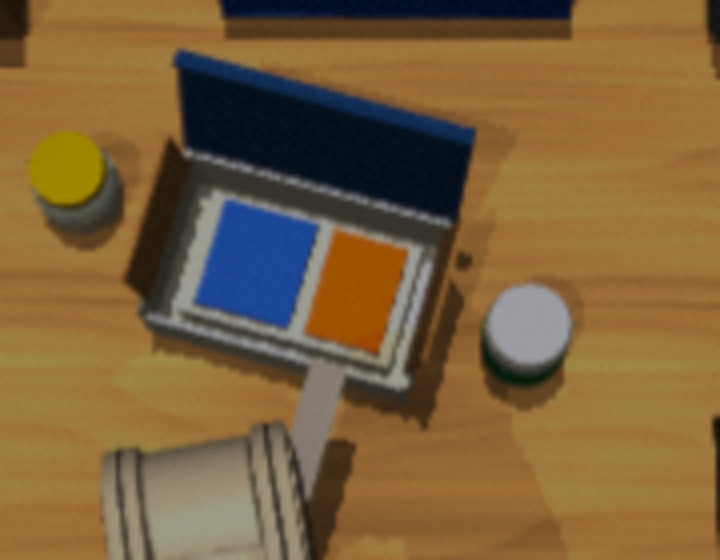

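```bash
python3 - <<'E'
from h import *
for n in("scene","top"):
  m=imaging.camera_model(n)
  for th in (1.3,1.45,1.57,1.7):
    c,s=np.cos(th),np.sin(th)
    out=[]
    for sg in (1,-1): out+= [proj(m,tocase([x,sg*(.1-.07*c),.082+.07*s]))[0].round(1).tolist() for x in(-.055,.055)]
    print(n,th,out)
  for th in (1.57,1.7,1.8,1.9):
    c,s=np.cos(th),np.sin(th)
    print("cover",n,th,[proj(m,tocase([.065-.134*c-0.005*s*-1,y,.085+.134*s+.005*c]))[0].round(1).tolist() for y in(-.107,.107)])
E
```

```text
scene 1.3 [[284.8, 229.4], [242.7, 235.2], [273.3, 188.3], [234.7, 193.1]]
scene 1.45 [[285.6, 231.8], [243.2, 237.6], [272.7, 185.4], [234.2, 190.1]]
scene 1.57 [[286.3, 234.0], [243.7, 239.9], [272.1, 183.3], [233.8, 188.0]]
scene 1.7 [[287.0, 236.7], [244.2, 242.7], [271.6, 181.5], [233.5, 186.1]]
cover scene 1.57 [[226.7, 168.7], [236.8, 224.3]]
cover scene 1.7 [[220.4, 170.0], [229.7, 225.7]]
cover scene 1.8 [[215.7, 171.3], [224.4, 227.3]]
cover scene 1.9 [[211.2, 173.0], [219.2, 229.2]]
top 1.3 [[229.6, 181.3], [240.7, 145.3], [284.7, 196.6], [295.2, 160.1]]
top 1.45 [[226.1, 180.2], [237.2, 144.2], [288.2, 197.5], [298.6, 160.9]]
top 1.57 [[223.2, 179.4], [234.4, 143.4], [291.0, 198.2], [301.5, 161.6]]
top 1.7 [[220.2, 178.6], [231.4, 142.6], [294.1, 199.1], [304.6, 162.5]]
cover top 1.57 [[306.1, 151.0], [230.9, 130.7]]
cover top 1.7 [[307.8, 145.3], [232.8, 125.1]]
cover top 1.8 [[309.0, 141.1], [234.3, 121.0]]
cover top 1.9 [[310.2, 137.3], [235.8, 117.3]]
```

The top and scene views agree: the cover is at about 1.75 rad, the left flap at 1.6–1.75 and the right flap at about 1.65. Now I'll carry the scraper to the mat, centred at about (0.463, -0.308).

Call:
{"api": "carry_out", "payload": {
  "moves": [
    [0,-0.3,0,0,-1],
    [-0.3,-0.5,0,0,-1],
    [-0.7,-0.5,0,0,-1],
    [-1,-0.5,0,0,-1],
    [-1,-0.5,0,0,-1]
  ]
}}

```text
clock: 18.05
eef_pos: [0.361, -0.0022, 0.1933]
tool_rot: [0.796, 0.605, -0.0, 0.0]
ft_force: [0.8, 0.0, -1.7]
grip_width: 0.0227
```

Call:
{"api": "carry_out", "payload": {
  "moves": [
    [-0.4,0.1,0,-0.06,-1],
    [-0.8,0.2,0,-0.12,-1],
    [-1,0.2,0,-0.183,-1],
    [-1,0.2,0,-0.183,-1]
  ]
}}

```text
clock: 18.45
eef_pos: [0.3552, -0.1033, 0.1933]
tool_rot: [0.7, 0.714, 0.0, 0.0]
ft_force: [0.3, -0.1, -1.7]
grip_width: 0.0228
```

Call:
{"api": "carry_out", "payload": {
  "moves": [
    [-0.4,0.1,0,0,-1],
    [-0.8,0.2,0.2,0,-1],
    [-1,0.25,0.5,0,-1],
    [-1,0.25,0.5,0,-1],
    [-1,0.25,0.5,0,-1]
  ]
}}

```text
clock: 18.95
eef_pos: [0.3817, -0.2, 0.1425]
tool_rot: [0.699, 0.715, -0.0, -0.002]
ft_force: [-0.0, 0.5, -0.9]
grip_width: 0.023
```

```bash
python3 - <<'E'
from h import *
go([.4075,-.3094,.07],91.3)
E
```

```text
t 18.95 pos [ 0.3817 -0.2     0.1425] yaw 91.25 j [-0.48  0.2  -0.37  1.01  0.   -0.51] F [-0.   0.5 -0.9] w 0.023
shift [-1.101  0.236  0.722] roll -0.001
```

Call:
{"api": "carry_out", "payload": {
  "moves": [
    [-0.4,0.1,0.1,0,-1],
    [-0.8,0.2,0.3,0,-1],
    [-1,0.24,0.6,0,-1],
    [-1,0.24,0.7,0,-1],
    [-1,0.24,0.7,0,-1],
    [-1,0.24,0.7,0,-1]
  ]
}}

```text
clock: 19.55
eef_pos: [0.4083, -0.299, 0.0743]
tool_rot: [0.698, 0.716, 0.0, 0.0]
ft_force: [-0.4, -0.9, -0.6]
grip_width: 0.0226
```

```bash
python3 - <<'E'
from h import *
go([.4075,-.3094,.0325],91.3)
b=imaging.camera("scene")[:,:,::-1]; cv2.imwrite("pics/s13.png",cv2.resize(b[100:230,160:360],None,fx=3.9,fy=3.9,interpolation=cv2.INTER_CUBIC))
E
```

```text
t 19.55 pos [ 0.4083 -0.299   0.0743] yaw 91.39 j [-0.63  0.41 -0.27  0.89  0.   -0.66] F [-0.4 -0.9 -0.6] w 0.0226
shift [-0.104 -0.011  0.418] roll 0.001
```

View pics/s13.png

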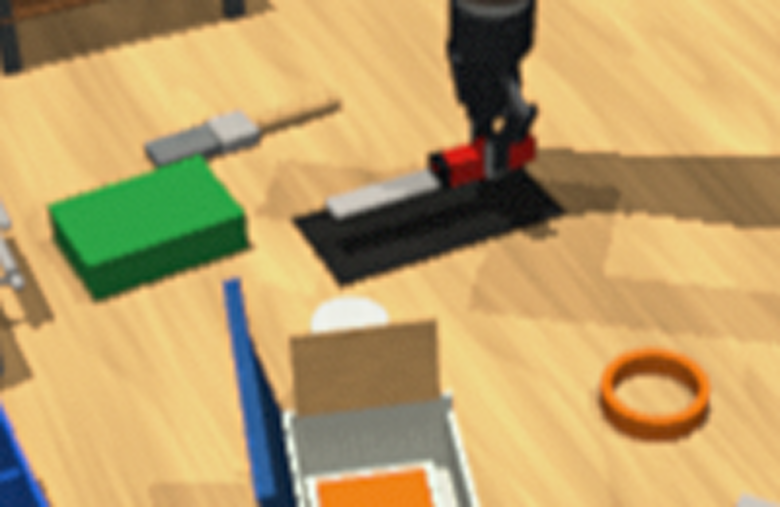

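Call:
{"api": "carry_out", "payload": {
  "moves": [
    [-0.05,0,0.15,0,-1],
    [-0.1,0,0.3,0,-1],
    [-0.1,0,0.38,0,-1],
    [-0.1,0,0.41,0,-1],
    [-0.1,0,0.42,0,-1],
    [-0.1,0,0.425,0,-1],
    [-0.1,0,0.425,0,-1]
  ]
}}

```text
clock: 20.3
eef_pos: [0.4084, -0.31, 0.0318]
tool_rot: [0.699, 0.715, 0.0, 0.0]
ft_force: [-2.9, 3.2, 4.6]
grip_width: 0.0229
```

```bash
python3 - <<'E'
from h import *
go([.4075,-.3094,.032],91.3)
E
```

```text
t 20.3 pos [ 0.4084 -0.31    0.0318] yaw 91.33 j [-0.65  0.48 -0.29  0.8   0.   -0.67] F [-2.9  3.2  4.6] w 0.0229
shift [ 0.007 -0.009 -0.002] roll 0.0
```

Call:
{"api": "carry_out", "payload": {
  "moves": [
    [0,0,0,0,0],
    [0,0,0,0,0],
    [0,0,0,0,0.4],
    [0,0,0,0,0.4],
    [0,0,0,0,0.4],
    [0,0,-0.1,0,0.4],
    [0,0,-0.3,0,0.4],
    [0,0,-0.6,0,0.4],
    [0,0,-1,0,0.4],
    [0,0,-1,0,0.4],
    [0,0,-1,0,0.4]
  ]
}}

```text
clock: 21.4
eef_pos: [0.409, -0.311, 0.1326]
tool_rot: [0.699, 0.715, 0.0, 0.002]
ft_force: [-0.2, 0.3, 0.2]
grip_width: 0.0597
```

Call:
{"api": "carry_out", "payload": {
  "moves": [
    [0,-0.5,-0.4,0,0.4],
    [0,-0.7,-0.8,0,0.4],
    [0,-0.7,-1,0,0.4],
    [0,-0.7,-1,0,0.4]
  ]
}}

```text
clock: 21.8
eef_pos: [0.3384, -0.3131, 0.2338]
tool_rot: [0.7, 0.715, 0.0, 0.003]
ft_force: [0.1, 1.0, -0.2]
grip_width: 0.0598
```

```bash
python3 - <<'E'
from h import *
b=imaging.camera("scene")[:,:,::-1]; cv2.imwrite("pics/s14.png",b)
t=imaging.camera("top")[:,:,::-1]; cv2.imwrite("pics/t14.png",t)
m=imaging.camera_model("top"); h,s,v=cv2.split(cv2.cvtColor(t,cv2.COLOR_BGR2HSV))
go([.4,-.3,.3])
for k,z in (((((h<6)|(h>174))&(s>150)&(v>70)),.03),(((s<60)&(v>80)),.012)):
    k=k.astype(np.uint8)*255; k[:,:360]=0;k[:,420:]=0;k[:205]=0;k[310:]=0
    cs=[c for c in cv2.findContours(k,0,1)[0] if cv2.contourArea(c)>30]
    for c in cs:
        r=cv2.minAreaRect(c); P=plane(m,np.vstack([cv2.boxPoints(r),[r[0]]]),z); print(P.round(4)[:,:2].tolist())
E
```

```text
t 21.9 pos [ 0.3379 -0.3118  0.2303] yaw 91.28 j [-0.75  0.18 -0.15  1.25  0.   -0.77] F [ 0.   0.3 -0.1] w 0.0596
shift [ 0.104  0.624 -0.697] roll None
[[0.4545, -0.2989], [0.4547, -0.3232], [0.3648, -0.3214], [0.3647, -0.2974], [0.4095, -0.3102]]
[[0.5636, -0.2983], [0.5638, -0.3231], [0.4681, -0.3211], [0.4679, -0.2966], [0.5156, -0.3097]]
```

View pics/s14.png

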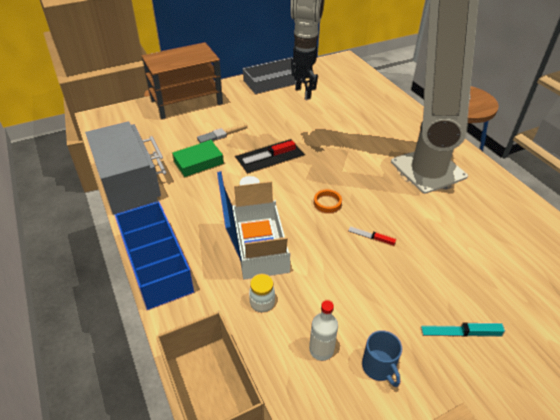

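View pics/t14.png

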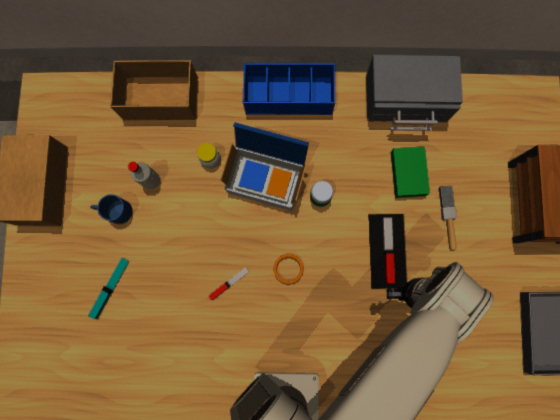

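The scraper lies flat on the mat, with its origin at about (0.466, -0.310) against the mat's centre at (0.463, -0.308). The carton stands open and the bystanders look unmoved. Handing in.

```bash
python3 -c "
from workcell import order
print(order.job_done())"
```

```text
the job is handed in; nothing more can be done
None
```

The carton is open and the job is handed in. I used the larger red scraper to lever the cover up past upright and raise both flaps from below, then laid it flat on the mat and let go. The clock stood at about 22 s of the 72 s allowed; the hand-in reported no verdict.

Last checks, all from the camera images:
- **Cover:** about 1.75 rad.
- **Flaps:** the right one is about 1.65 rad. The left one reads 1.6 rad in the top view and 1.75 rad in the scene view; the two disagree slightly, but both are well over 1.35.
- **Scraper:** its middle is within about 5 mm of the mat's centre, and it looks level.
- **Robot and bystanders:** the gripper was clear of everything, and the bystanders looked unmoved in the pictures (compared by eye, not measured). Wrist forces, as reported at the end of each move, stayed within a few newtons.

No check failed.

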